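# Clamp a coupling with a folding-crank handwheel and punch-mark it

### The arm

A 6-joint arm with a two-finger parallel gripper is mounted at the origin on the work surface. World frame = base frame: x ahead of the robot, y to its left, z up, the work surface at z = 0. Lengths are in mm, angles in rad, forces in N, time in s.
With the tool pointing down it reaches from about 375 to 975 mm from the base axis. Payload 3.8 kg.
Tool frame: the origin (TCP) lies at the very end of the fingers, on their centre line; the grasp point (between the pads) lies ctrl.grip_point_offset behind it (ctrl.grip_point_offset is the distance from the TCP to the grasp point, in mm); z points along the fingers, y is the direction in which the jaws open and shut (so a half turn about z gives the same grasp; the last joint's range is limited). The gripper opens to 88 mm and grips with 3 to 60 N. Pads are 18 mm wide; open, the fingers measure 123 mm over their backs; the gripper's body (75 mm by 187 mm) begins 45 mm behind the grasp point.
Start: joints at [1.114, 0.264, 1.604, -0, 1.274, -0.037], TCP at [275.112, 616.386, 238.706] pointing down, gripper open.
Joint ranges: [-2.63, 2.63], [-0.94, 2.18], [0.31, 2.57], [-1.31, 4.45], [0, 2.66], [-2.55, 2.55]. Speed limits (rad/s): [2.57, 2.57, 3.14, 3.14, 3.14, 3.14].

### API

Orientations are given as a unit quaternion [x, y, z, w].
In Python, from rig import ctrl gives the robot as it stands.
- The arm moves only by the tool drive_tool, never from a script. Its argument "deltas" is one flat list of numbers, 6 for each row, row after row: the shift along the world's x, y, z each as a share of 0.025 m, from -1 to 1, then the turn, a rotation vector about the world's x, y, z each as a share of 4 degrees, from -1 to 1. A call has 1 to 12 rows; each row shifts and turns the commanded pose from where the row before left it; what a row does not reach is not made up. A row lasts 1/12 s, in which the tool goes at most 41.7 mm and 7.16 degrees, less where a joint would pass 70% of its speed; a pose out of reach is approached as far as the arm can. A call with a number of a shift or a turn outside -1 to 1 is refused whole. A call with a gripper value outside its range is refused whole. "fingers" is the opening, from 0 (shut) to 1 (fully open), set as the call begins (left out, the last holds). The fingers move at their own pace and stop on an object; "force" is the grip in N (left out, the last holds). Time passes only in rows, so rows that do not move let the fingers close. It gives the time, the measured TCP pose, the force and the opening at its end, in the units of the state.
- ctrl.observe(): the state, without advancing time (a new reading comes with each control period).
- ctrl.grab_frame(name): name is "side" or "top"; returns a dict with "pixels" (420x560x3 uint8, red, green, blue), "intrinsics" (3x3 intrinsics, pixels), "world_to_cam" (4x4, takes a point from world to camera coordinates). Camera axes: x right, y down, z forward; pixel columns grow to the right and rows downward; lengths in mm; the calibration is good to about 2 mm. A picture is of the moment at which its call begins. There is no depth.
- ctrl.sign_off(): hands the job in, once; it reports no verdict.
Trained networks look in the newest picture that a camera, given by its name, has taken for a name from the list of things; names that differ only in an ending like _2 or _b are one class to them, and where a whole thing is asked for, a point or a joint stands for the part that bears it (a point fixed in the world has none). Each returns a list of dicts, best first, with "confidence" (0 to 1); they miss things now and then, are a little off and sometimes report something else, mostly with a low value. They report only what shows in the picture. A call takes as long as a camera call. They do not tell look-alikes from the thing itself.
- ctrl.look_for(camera, thing): "point" ([x, y, z] in mm, in the coordinates of the camera as it stood for that picture, good to about 4 mm: the middle of the surface that is visible of it).
- ctrl.tip_of(camera, thing): "point" ([x, y, z] in mm, in the coordinates of the camera as it stood for that picture, good to about 4 mm: a listed point, or the origin of a listed thing).
The state is a dict: "t": time; "joint_positions": joint angles; "qd": joint speeds; "effort": joint torques, N m; "eef_pos": TCP position; "eef_rot": TCP orientation; "wrist_force": force on the tool from outside, world axes, zero at the start; "torque": the same for the moment, N m; "finger_gap": opening from 0.0 (shut) to 1.0 (fully open).
Only numpy, scipy, OpenCV 4.12 (cv2) and the standard library are available. Lean on these libraries where they do the work, as an engineer would, in place of code of your own. Each camera call takes 0.05 s, during which the arm holds its last target. There are 200 camera calls.

### The job

Clamp and mark the steel coupling in the bench clamp: swing the folding crank on the handwheel up until it latches upright, then turn the wheel clockwise (seen from above) as far as it goes, so that the jaw grips the coupling. Then take the mallet and knock the sprung marking punch all the way down with its head, and put the mallet back on the bench, clear of the clamp. Leave the crank latched upright, do not work the punch by hand or before the coupling is clamped, and do not disturb the other things on the bench.

Things in the scene. Friction and masses are not known exactly. Their poses are not given: they have to be found in the camera images.
- machine: Bench clamp, fixed, grey and steel, base plate 150 x 320 x 12 mm. Origin on the bench; z up. Wheel axis (vertical) at x 0, y +85 mm, over a gearbox 130 mm square, 70 mm high. Punch axis (vertical) at x 0, y -117 mm, held by an arm (top 150 mm high) from a post 40 mm wide at x +78 mm. Vise bed 50 mm high; fixed jaw (87 mm high) at y -146 mm, moving jaw between it and the gearbox.
- wheel_centre (a point): Point on the handwheel's vertical axis, 20 mm above the wheel's underside, 108 mm above the bench. The wheel is a steel ring 150 mm across (rim bar 14 mm thick, its top 107 mm above the bench) with three flat spokes, their tops 101 mm above the bench.
- wheel (a joint): Wheel angle, rad, grows clockwise from above; starts within 0.22 of 0. While the crank is folded a lock pin lets the wheel only rock (about 0.25 either way); with it upright the wheel turns to a hard stop at 7.85 (1 1/4 turns). Friction 0.15 N m. It drives the jaw 3.57 mm per rad; the sprung pad meets the coupling in the last turn and presses with about 15 N at the stop.
- crank_hinge (a point): Hinge of the folding crank, on a lug on the wheel 58 mm from its axis, 134 mm above the bench; it travels with the wheel. The hinge pin is level and at right angles to the line to the wheel's axis.
- crank_tip (a point): Free end of the crank, on the handle's centre line, 112 mm from crank_hinge. The handle is a black round sleeve, 26 mm across, over the last 90 mm of the crank; it spins freely about its length. Folded, it lies level across the wheel, over its axis, centre line 33 mm above the spokes; upright it stands over the lug, its top 246 mm above the bench.
- crank (a joint): Fold angle of the crank, rad: 0 flat across the wheel, 1.57 upright; hard stop at 1.62; starts between 0 and 0.35. It stays where it is left (friction 0.1 N m). From about 0.85 a sprung ball resists (about 3 N at the tip); past about 1.4 it snaps over and holds the crank (latched) at 1.5 or more. Swinging it back takes about 0.24 N m.
- jaw (a joint): Travel of the moving jaw, m, grows as it closes; about 0.028 at the wheel's stop.
- jaw_pad: Steel pad of the moving jaw, 70 x 12 x 40 mm, sprung on the jaw. Origin at bed height, in the middle of the pad.
- coupling: Loose steel coupling lying on the vise bed between the jaws: a 50 x 36 x 36 mm square body with a 26 mm round spigot each end, 110 mm long overall, 0.35 kg. Origin in the middle of its underside; x along its length.
- punch_top (a point): Centre of the flat steel head (32 mm across) of the sprung marking punch, which is the highest point of the vise end: 188 mm above the bench when up.
- punch (a joint): Depth of the punch, m: 0 up, 0.013 all the way down; spring 3 N at the top, 6 N at the bottom; it springs back up when let go.
- mallet: Mallet, about 0.4 kg, standing on one end of its black round head (56 mm across, 90 mm high, flat ends). Wooden handle level, 24 mm wide, 28 mm high, centre line 45 mm above the lower face, running along the mallet's -x to 150 mm from the head's axis. Origin in the middle of the head's lower face, z up. Centre of mass about 18 mm from the head's axis towards the handle.
- mallet_head (a point): Centre of the mallet's head, 45 mm above its lower face.
- spanner: Bystander: spanner lying flat, 190 mm long, 20 mm high. Origin in the middle of its underside. It lies on one side of the clamp and the mallet stands on the other.
- spray_can: Bystander: upright can, 60 mm across, 170 mm high. Origin under its middle.
- paste_jar: Bystander: upright jar, 72 mm across, 85 mm high. Origin under its middle.
- sleeve: Bystander: upright steel tube, 52 mm across, 60 mm high. Origin under its middle.
- mug: Bystander: open steel cup, 72 mm across, 85 mm high. Origin under its middle.
- carton: Bystander: carton 120 x 90 x 75 mm. Origin under its middle.
- pipe_tee: Bystander: pipe tee lying flat, 100 mm long, 40 mm high. Origin under its middle.
Mind the look-alikes: they are no part of the job. There is more than one size of the mallet; the job needs the larger.

How it is judged:
By the outcome, as a careful person would: the job done as asked, in the order asked, and still so for the second after the job is handed in, with the robot touching nothing.
It also fails if it takes over 72 s, if anything falls off the work surface, if the arm or the gripper's body presses on something with over 40 N, if the wrist force passes 120 N, or if a joint passes its speed limit or range.

## Working session

There is one attempt and no reset: what is moved stays moved. The work goes in short steps, Python scripts to look and compute and a tool call to move; the robot and the scene stay as the last step left them, time stands still between calls to the robot, and variables do not carry over. Pictures are saved under pics/ and viewed, about 8 in all and at most 12, crops included, and the job is handed in when it is done.

Besides the shell and the picture viewer there is one more tool, called after "Request:" as a command line: name --argument value ..., lists and objects as JSON in quotes. drive_tool: Moves the arm, as the interface text tells. Shift numbers are shares of 0.025 m and turn numbers shares of 4 degrees, none past 1 either way. Its arguments: {"type":"object","properties":{"deltas":{"type":"array","items":{"type":"number","minimum":-1,"maximum":1}},"fingers":{"type":"number"},"force":{"type":"number"}},"required":["deltas"]}

```bash
mkdir -p pics; ls; cat > h.py <<'E'
from rig import ctrl
import numpy as np, cv2
def snap(cam,name=None):
    f=ctrl.grab_frame(cam)
    if name: cv2.imwrite(f'pics/{name}.png',f['pixels'][:,:,::-1])
    return f
def W(f,p):
    T=np.array(f['world_to_cam']); return (np.linalg.inv(T)@np.r_[p,1])[:3]
def P(f,p):
    T=np.array(f['world_to_cam']); c=(T@np.r_[p,1])[:3]; q=np.array(f['intrinsics'])@c; return q[:2]/q[2]
def tips(f,cam,things,fn='tip_of',n=3):
    for t in things:
        for d in getattr(ctrl,fn)(cam,t)[:n]:
            w=W(f,d['point']); print(cam,t,round(d['confidence'],2),w.round(0),P(f,w).round(0))
E
python3 - <<'E'
from h import *
print(ctrl.grip_point_offset); s=ctrl.observe(); print(s)
L=['machine','wheel_centre','crank_hinge','crank_tip','punch_top','mallet','mallet_head','coupling']
for c in ['top','side']:
    f=snap(c,c+'0'); tips(f,c,L+(['spanner','spray_can','paste_jar','sleeve','mug','carton','pipe_tee'] if c=='top' else []))
a=cv2.imread('pics/top0.png');b=cv2.imread('pics/side0.png')
E
```

```text
pics
18.700000000000003
{'t': 0.0, 'joint_positions': array([ 1.11409827e+00,  2.64727432e-01,  1.60534401e+00, -1.88267659e-05,
        1.27369403e+00, -3.68715019e-02]), 'qd': array([ 0.00012784,  0.00040967, -0.00069011, -0.00023827, -0.00157797,
       -0.0006812 ]), 'effort': array([-2.58465741e-03, -5.02115822e+01, -3.56867981e+01,  7.25664734e-02,
        2.95845000e-02, -1.94090253e-04]), 'eef_pos': array([274.81358341, 615.761433  , 237.42152456]), 'eef_rot': array([ 2.08372256e-01,  9.78048988e-01, -1.05569390e-03, -2.56671167e-04]), 'wrist_force': array([-0.42492094, -0.06941575,  0.70574213]), 'torque': array([-0.02175539,  0.02585784, -0.0130136 ]), 'finger_gap': 0.9996390391002592}
top machine 0.6 [598. -25.  -2.] [286. 191.]
top wheel_centre 0.74 [ 552. -365.    1.] [396. 207.]
top wheel_centre 0.61 [607.  61. 106.] [257. 183.]
top crank_hinge 0.83 [550.  67. 133.] [254. 202.]
top crank_tip 0.65 [658.  51. 156.] [260. 162.]
top punch_top 0.6 [ 575. -136.  187.] [328. 191.]
top punch_top 0.26 [ 327. -227.    2.] [352. 280.]
top mallet 0.96 [ 556. -365.   -1.] [395. 205.
[... 777 characters left out ...]
machine 0.58 [587. -96.  55.] [301. 242.]
side machine 0.41 [588. 539.  -0.] [277. 117.]
side wheel_centre 0.57 [606.  57. 104.] [301. 190.]
side crank_hinge 0.61 [544.  59. 130.] [280. 185.]
side crank_hinge 0.41 [660.  50. 155.] [320. 178.]
side crank_tip 0.52 [663.  49. 155.] [321. 179.]
side crank_tip 0.28 [585. -95.  53.] [300. 242.]
side punch_top 0.61 [ 572. -143.  188.] [300. 225.]
side mallet 0.74 [ 595. -506.   -2.] [327. 397.]
side mallet 0.72 [ 549. -362.   -1.] [300. 341.]
side mallet_head 0.88 [ 585. -508.   30.] [324. 393.]
side mallet_head 0.77 [ 556. -367.   45.] [303. 334.]
side coupling 0.74 [ 567. -127.   49.] [295. 253.]
side coupling 0.37 [ 329. -226.   -1.] [211. 301.]
```

View pics/top0.png

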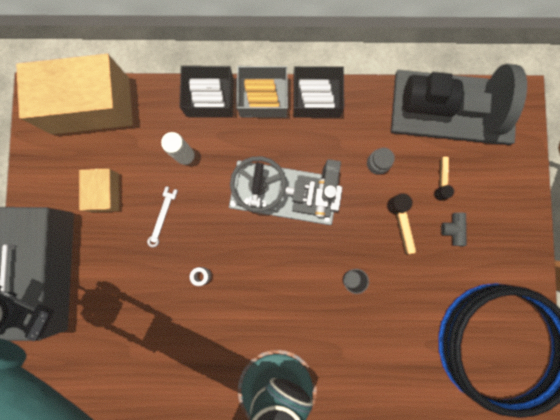

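View pics/side0.png

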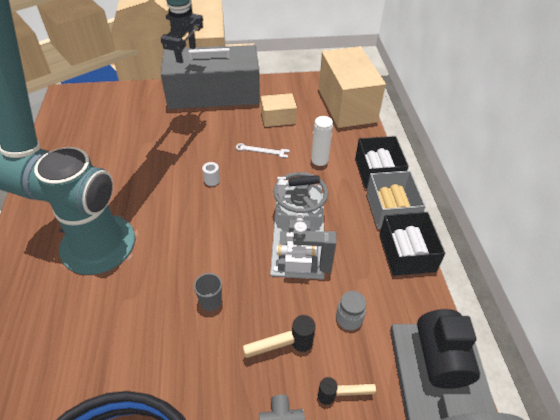

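The top view (wheel about (257,183), crank handle about (258,175)) and the side view agree with the networks. The big mallet's head is at top pixel (398,203), with its handle running to (410,250). The crank hinge is on the robot side. I'll move over the crank handle, with the jaws across it.

Request:
drive_tool --deltas '[0.59,-0.94,0,0,0,0.18,0.59,-0.94,0,0,0,0.18,0.59,-0.94,0,0,0,0.18,0.59,-0.94,0,0,0,0.18,0.59,-0.94,0,0,0,0.18,0.59,-0.94,0,0,0,0.18,0.59,-0.94,0,0,0,0.18,0.59,-0.94,0,0,0,0.18,0.59,-0.94,0,0,0,0.18,0.59,-0.94,0,0,0,0.18,0.59,-0.94,0,0,0,0.18,0.59,-0.94,0,0,0,0.18]' --fingers 1

```text
t: 2.25
eef_pos: [452.7, 333.2, 238.9]
eef_rot: [0.134, 0.991, 0.0, 0.0]
wrist_force: [-0.4, -0.9, 0.0]
finger_gap: 0.996
```

Request:
drive_tool --deltas '[0.59,-0.94,0,0,0,0.18,0.59,-0.94,0,0,0,0.18,0.59,-0.94,0,0,0,0.18,0.59,-0.94,0,0,0,0.18,0.59,-0.94,0,0,0,0.18,0.59,-0.94,0,0,0,0.18,0.59,-0.94,0,0,0,0.18,0.59,-0.94,0,0,0,0.18,0.59,-0.94,0,0,0,0.18,0.59,-0.94,0,0,0,0.18,0.59,-0.94,0,0,0,0.18,0.59,-0.94,0,0,0,0.18]' --fingers 0.7

```text
t: 3.25
eef_pos: [629.7, 51.1, 238.8]
eef_rot: [0.059, 0.998, 0.0, 0.0]
wrist_force: [0.0, 1.0, -0.3]
finger_gap: 0.698
```

Request:
drive_tool --deltas '[0,0,-0.86,0,0,0,0,0,-0.86,0,0,0,0,0,-0.86,0,0,0,0,0,-0.86,0,0,0,0,0,-0.86,0,0,0,0,0,0,0,0,0]' --fingers 0.7 --force 18

```text
t: 3.75
eef_pos: [625.5, 52.1, 125.9]
eef_rot: [0.059, 0.998, -0.0, -0.004]
wrist_force: [0.4, -0.1, -1.3]
finger_gap: 0.701
```

Request:
drive_tool --deltas '[0,0,0,0,0,0,0,0,0,0,0,0,0,0,0,0,0,0,0,0,0,0,0,0,0,0,0,0,0,0,0,0,0,0,0,0]' --fingers 0 --force 18

```text
t: 4.25
eef_pos: [630.5, 54.1, 132.7]
eef_rot: [0.06, 0.998, 0.002, 0.002]
wrist_force: [1.7, 7.0, 0.4]
finger_gap: 0.286
```

```bash
python3 - <<'E'
from h import *
f=snap('side'); g=f['pixels'][130:300,220:400,::-1]
cv2.imwrite('pics/grip.png',cv2.resize(g,None,fx=3,fy=3,interpolation=2)); print(ctrl.observe()['finger_gap'])
E
```

```text
0.2850527438764594
```

View pics/grip.png

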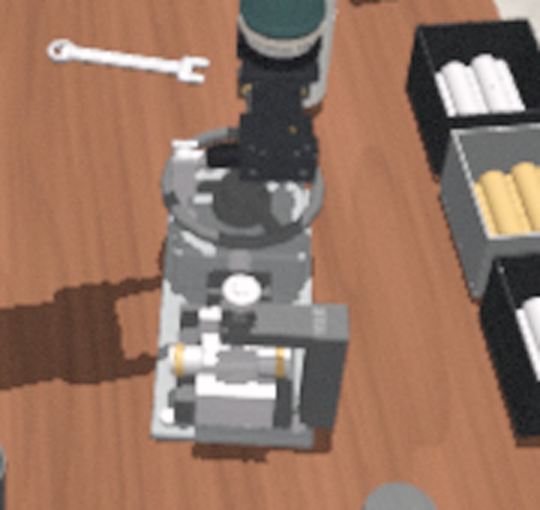

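Request:
drive_tool --deltas '[-0.1,0.01,0.32,0,0,0,-0.1,0.01,0.32,0,0,0,-0.16,0.02,0.3,0,0,0,-0.16,0.02,0.3,0,0,0,-0.22,0.02,0.26,0,0,0,-0.22,0.02,0.26,0,0,0,-0.26,0.03,0.21,0,0,0,-0.26,0.03,0.21,0,0,0]'

```text
t: 4.97
eef_pos: [593.8, 59.1, 186.2]
eef_rot: [0.059, 0.998, 0.002, 0.002]
wrist_force: [6.8, 7.6, -9.7]
finger_gap: 0.286
```

Request:
drive_tool --deltas '[-0.3,0.03,0.15,0,0,0,-0.3,0.03,0.15,0,0,0,-0.33,0.04,0.09,0,0,0,-0.33,0.04,0.09,0,0,0,-0.34,0.04,0.02,0,0,0,-0.34,0.04,0.02,0,0,0,0,0,0,0,0,0,0,0,0,0,0,0]'

```text
t: 5.63
eef_pos: [544.2, 62.5, 199.7]
eef_rot: [0.059, 0.998, 0.001, 0.001]
wrist_force: [1.1, 3.4, 0.3]
finger_gap: 0.292
```

```bash
python3 - <<'E'
from h import *
f=snap('side'); g=f['pixels'][110:280,200:380,::-1]
cv2.imwrite('pics/up.png',cv2.resize(g,None,fx=3,fy=3,interpolation=2)); print(ctrl.observe()['finger_gap'],ctrl.observe()['wrist_force'])
tips(f,'side',['crank_tip','crank_hinge','wheel_centre'])
E
```

```text
0.2856008858536529 [1.35855419 2.4461896  2.38338708]
side crank_hinge 0.87 [544.  56. 132.] [280. 185.]
side wheel_centre 0.89 [605.  58. 105.] [300. 190.]
side wheel_centre 0.34 [584. -93.  52.] [300. 242.]
```

View pics/up.png

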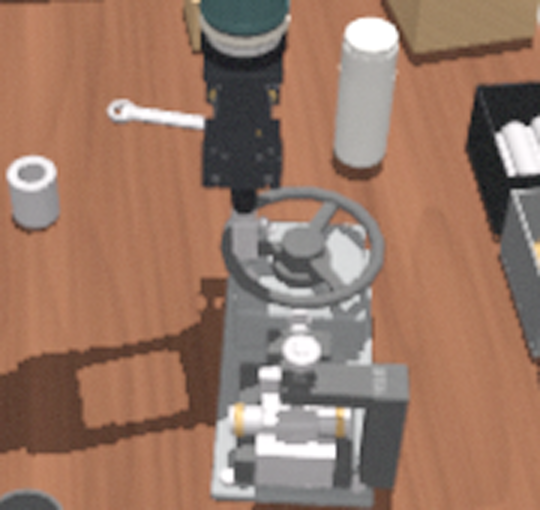

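Request:
drive_tool --deltas '[-0.1,0,0,0,0,0,-0.1,0,0,0,0,0,0,0,0,0,0,0,0,0,0,0,0,0]'

```text
t: 6.17
eef_pos: [541.6, 61.7, 199.6]
eef_rot: [0.059, 0.998, 0.0, 0.003]
wrist_force: [8.3, 2.5, -0.7]
finger_gap: 0.29
```

```bash
python3 - <<'E'
from h import *
s=ctrl.observe();print(s['finger_gap'],s['wrist_force'],s['eef_pos'],s['torque'])
C=np.array([606,59.]);p=s['eef_pos'][:2]-C;a0=np.arctan2(p[1],-p[0]);print(a0,np.hypot(*p))
R=np.hypot(*p)
for R in (60,):
  st=np.deg2rad(15); n=31
  q=[C+R*np.array([-np.cos(a0+i*st),np.sin(a0+i*st)]) for i in range(n+1)]
  print((np.diff(q,axis=0)/25).round(2).tolist(), q[0]-s['eef_pos'][:2])
E
```

```text
0.28950146618053674 [ 8.28107066  2.52606464 -0.70664797] [541.60287829  61.74193129 199.6456316 ] [ 0.51423625 -1.47282945  0.02216123]
0.04255277321547964 64.45546890956922
[[0.11, 0.62], [0.26, 0.57], [0.4, 0.48], [0.51, 0.36], [0.59, 0.21], [0.62, 0.06], [0.62, -0.11], [0.57, -0.26], [0.48, -0.4], [0.36, -0.51], [0.21, -0.59], [0.06, -0.62], [-0.11, -0.62], [-0.26, -0.57], [-0.4, -0.48], [-0.51, -0.36], [-0.59, -0.21], [-0.62, -0.06], [-0.62, 0.11], [-0.57, 0.26], [-0.48, 0.4], [-0.36, 0.51], [-0.21, 0.59], [-0.06, 0.62], [0.11, 0.62], [0.26, 0.57], [0.4, 0.48], [0.51, 0.36], [0.59, 0.21], [0.62, 0.06], [0.62, -0.11]] [ 4.45143567 -0.18953535]
```

Request:
drive_tool --deltas '[0.06,0,0,0,0,0,0.11,0.63,0,0,0,0,0.27,0.58,0,0,0,0,0.41,0.49,0,0,0,0,0.52,0.37,0,0,0,0,0.6,0.22,0,0,0,0,0.63,0.06,0,0,0,0,0,0,0,0,0,0]' --force 25

```text
t: 6.83
eef_pos: [606.6, 117.6, 199.7]
eef_rot: [0.059, 0.998, -0.003, 0.002]
wrist_force: [3.9, -6.1, 7.9]
finger_gap: 0.288
```

```bash
python3 - <<'E'
from h import *
f=snap('top','q1');s=ctrl.observe();print(s['finger_gap'],s['wrist_force'],s['eef_pos'])
tips(f,'top',['crank_hinge','wheel_centre','crank_tip']);f=snap('side');tips(f,'side',['crank_hinge','wheel_centre','crank_tip'])
E
```

```text
0.28906305724358206 [ 1.64060056 -6.30347456  6.2055281 ] [605.79029449 117.61019742 199.70826742]
top crank_hinge 0.78 [608. 117. 134.] [236. 181.]
top crank_hinge 0.5 [593. 545.  -2.] [103. 192.]
top wheel_centre 0.92 [608.  60. 108.] [257. 183.]
side crank_hinge 0.64 [602. 114. 132.] [297. 170.]
side wheel_centre 0.65 [606.  57. 104.] [300. 190.]
```

Request:
drive_tool --deltas '[0.63,-0.13,0,0,0,0,0.58,-0.29,0,0,0,0,0.49,-0.43,0,0,0,0,0.37,-0.54,0,0,0,0,0.22,-0.6,0,0,0,0,0.06,-0.63,0,0,0,0,-0.11,-0.63,0,0,0,0,-0.27,-0.58,0,0,0,0,-0.41,-0.49,0,0,0,0,-0.52,-0.37,0,0,0,0,-0.6,-0.22,0,0,0,0,-0.63,-0.06,0,0,0,0]'

```text
t: 8.23
eef_pos: [599.8, -1.3, 199.8]
eef_rot: [0.06, 0.998, 0.003, 0.002]
wrist_force: [5.0, 13.8, 5.6]
finger_gap: 0.293
```

Request:
drive_tool --deltas '[-0.63,0.12,0,0,0,0,-0.58,0.29,0,0,0,0,-0.49,0.43,0,0,0,0,-0.37,0.53,0,0,0,0,-0.22,0.6,0,0,0,0,-0.06,0.63,0,0,0,0,0.11,0.62,0,0,0,0,0.27,0.57,0,0,0,0,0.41,0.48,0,0,0,0,0.52,0.35,0,0,0,0,0.3,0.11,0,0,0,0,0.3,0.11,0,0,0,0]'

```text
t: 9.23
eef_pos: [587.9, 115.3, 199.9]
eef_rot: [0.059, 0.998, -0.003, -0.001]
wrist_force: [-3.5, -5.1, 11.4]
finger_gap: 0.291
```

Request:
drive_tool --deltas '[0.32,0.03,0,0,0,0,0.32,0.02,0,0,0,0,0.16,0,0,0,0,0,0.16,-0.01,0,0,0,0,0,0,0,0,0,0]'

```text
t: 9.65
eef_pos: [612.0, 116.5, 200.0]
eef_rot: [0.059, 0.998, -0.002, -0.0]
wrist_force: [-2.2, -1.9, 9.1]
finger_gap: 0.29
```

Request:
drive_tool --deltas '[0.16,-0.02,0,0,0,0,0.16,-0.03,0,0,0,0,0,0,0,0,0,0]'

```text
t: 9.9
eef_pos: [615.8, 116.0, 199.7]
eef_rot: [0.059, 0.998, -0.001, -0.005]
wrist_force: [-14.3, -1.1, 16.1]
finger_gap: 0.287
```

Request:
drive_tool --deltas '[0.12,-0.02,0,0,0,0,0,0,0,0,0,0]'

```text
t: 10.07
eef_pos: [616.5, 115.9, 199.6]
eef_rot: [0.059, 0.998, -0.001, -0.007]
wrist_force: [-21.4, -0.2, 19.9]
finger_gap: 0.289
```

Request:
drive_tool --deltas '[-0.12,0,0,0,0,0,0,0,0,0,0,0]'

```text
t: 10.23
eef_pos: [615.8, 115.9, 199.7]
eef_rot: [0.059, 0.998, -0.001, -0.004]
wrist_force: [-13.1, 1.2, 14.7]
finger_gap: 0.284
```

Request:
drive_tool --deltas '[0,0,0,0,0,0,0,0,0,0,0,0,0,0,0,0,0,0,0,0,0.8,0,0,0,0,0,0.8,0,0,0,0,0,0.8,0,0,0,0,0,0.8,0,0,0]' --fingers 0.7

```text
t: 10.82
eef_pos: [619.6, 116.1, 278.3]
eef_rot: [0.059, 0.998, -0.001, -0.001]
wrist_force: [0.5, -0.2, 0.2]
finger_gap: 0.703
```

```bash
python3 - <<'E'
from h import *
f=snap('side','clamped');s=ctrl.observe();print(s['wrist_force'],s['eef_pos'])
tips(f,'side',['crank_hinge','crank_tip','wheel_centre','jaw_pad','coupling','punch_top','mallet','mallet_head'],n=2)
tips(f,'side',['mallet'],'look_for')
f=snap('top','clampedt');tips(f,'top',['crank_hinge','crank_tip','jaw_pad','coupling','punch_top','mallet','mallet_head'],n=2)
tips(f,'top',['mallet'],'look_for')
a=cv2.imread('pics/clamped.png')[100:300,190:390];b=cv2.imread('pics/clampedt.png')[130:280,280:480]
b=cv2.copyMakeBorder(b,0,50,0,0,0)
cv2.imwrite('pics/c2.png',cv2.resize(np.hstack([a,b]),None,fx=2,fy=2,interpolation=2))
E
```

```text
[ 1.08548264 -0.56267357  3.55265424] [621.86316429 116.48880584 283.77037856]
side crank_hinge 0.79 [608. 110. 133.] [299. 171.]
side crank_tip 0.6 [618. 116. 245.] [304. 140.]
side crank_tip 0.35 [709. 292.  -2.] [319. 160.]
side wheel_centre 0.78 [603.  61. 103.] [299. 190.]
side jaw_pad 0.69 [ 553. -362.    1.] [301. 340.]
side jaw_pad 0.47 [ 580. -121.   52.] [299. 250.]
side coupling 0.89 [ 563. -143.   51.] [294. 257.]
side punch_top 0.75 [ 571. -144.  188.] [299. 226.]
side punch_top 0.18 [ 688. -312.   -2.] [349. 318.]
side mallet 0.79 [ 550. -365.   -1.] [300. 341.]
side mallet 0.76 [ 592. -504.   -1.] [326. 396.]
side mallet_head 0.96 [ 587. -510.   34.] [325. 393.]
side mallet_head 0.62 [ 555. -367.   44.] [303. 334.]
side mallet 0.72 [ 610. -512.   41.] [336. 392.]
side mallet 0.55 [ 530. -384.   63.] [294. 338.]
top crank_hinge 0.96 [617. 116. 136.] [236. 178.]
top crank_tip 0.47 [616. 117. 244.] [232. 171.]
top jaw_pad 0.41 [ 579. -115.   53.] [316. 195.]
top jaw_pad 0.41 [ 689. -309.    3.] [377. 163.]
top coupling 0.57 [ 331. -224.    1.] [351. 278.]
top coupling 0.51 [ 570. -142.   49.] [325. 199.]
top punch_top 0.5 [ 573. -137.  187.] [329. 191.]
top mallet 0.67 [ 595. -503.    4.] [440. 193.]
top mallet 0.59 [ 554. -363.    2.] [395. 206.]
top mallet_head 0.86 [ 593. -504.   37.] [444. 192.]
top mallet_head 0.71 [ 558. -361.   42.] [398. 203.]
top mallet 0.66 [ 525. -365.   59.] [401. 214.]
```

View pics/c2.png

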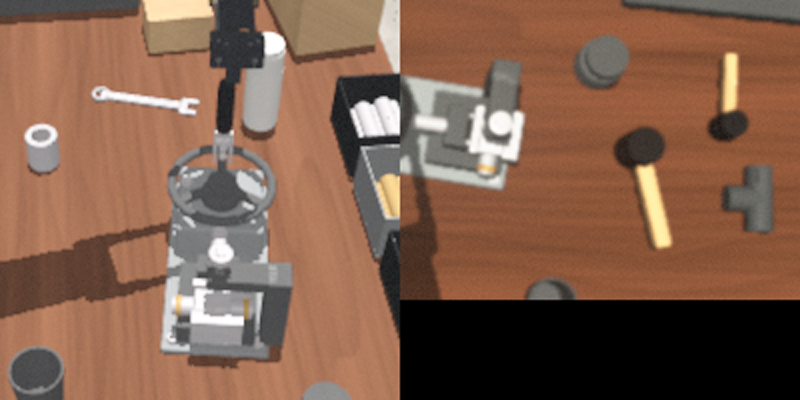

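Request:
drive_tool --deltas '[-0.13,-0.96,0,0,0,0.29,-0.13,-0.96,0,0,0,0.29,-0.13,-0.96,0,0,0,0.29,-0.13,-0.96,0,0,0,0.29,-0.13,-0.96,0,0,0,0.29,-0.13,-0.96,0,0,0,0.29,-0.13,-0.96,0,0,0,0.29,-0.13,-0.96,0,0,0,0.29,-0.13,-0.96,0,0,0,0.29,-0.13,-0.96,0,0,0,0.29]' --fingers 1

```text
t: 12.6
eef_pos: [587.1, -124.5, 278.9]
eef_rot: [-0.043, 0.999, -0.0, 0.0]
wrist_force: [-0.2, 1.3, 0.7]
finger_gap: 0.998
```

Request:
drive_tool --deltas '[-0.13,-0.96,0,0,0,0.29,-0.13,-0.96,0,0,0,0.29,-0.13,-0.96,0,0,0,0.29,-0.13,-0.96,0,0,0,0.29,-0.13,-0.96,0,0,0,0.29,-0.13,-0.96,0,0,0,0.29,-0.13,-0.96,0,0,0,0.29,-0.13,-0.96,0,0,0,0.29,-0.13,-0.96,0,0,0,0.29,-0.13,-0.96,0,0,0,0.29,0,0,0,0,0,0,0,0,0,0,0,0]'

```text
t: 13.6
eef_pos: [554.5, -364.3, 278.5]
eef_rot: [-0.142, 0.99, 0.0, -0.0]
wrist_force: [0.7, 0.2, 0.7]
finger_gap: 1.001
```

Request:
drive_tool --deltas '[0,0,-0.93,0,0,0,0,0,-0.93,0,0,0,0,0,-0.93,0,0,0,0,0,-0.93,0,0,0,0,0,-0.93,0,0,0,0,0,-0.93,0,0,0,0,0,-0.93,0,0,0,0,0,-0.93,0,0,0,0,0,-0.93,0,0,0,0,0,-0.93,0,0,0,0,0,0,0,0,0]'

```text
t: 14.52
eef_pos: [551.8, -359.4, 40.8]
eef_rot: [-0.143, 0.99, 0.004, -0.003]
wrist_force: [-1.8, 0.9, -1.0]
finger_gap: 0.995
```

Request:
drive_tool --deltas '[0,0,0,0,0,0,0,0,0,0,0,0,0,0,0,0,0,0,0,0,0,0,0,0,0,0,0,0,0,0]' --fingers 0.4 --force 50

```text
t: 14.93
eef_pos: [555.9, -364.0, 48.1]
eef_rot: [-0.143, 0.99, -0.001, 0.001]
wrist_force: [0.4, 2.8, 2.8]
finger_gap: 0.643
```

Request:
drive_tool --deltas '[0,0,0.5,0,0,0,0,0,0.9,0,0,0,0,0,0.9,0,0,0,0,0,0.9,0,0,0,0,0,0.9,0,0,0,0,0,0.9,0,0,0,0,0,0.9,0,0,0,0,0,0.9,0,0,0,0,0,0.9,0,0,0,0,0,0.5,0,0,0,0,0,0,0,0,0]'

```text
t: 15.85
eef_pos: [556.3, -364.5, 256.1]
eef_rot: [-0.143, 0.99, -0.002, 0.003]
wrist_force: [0.8, 0.3, -2.7]
finger_gap: 0.623
```

```bash
python3 - <<'E'
from h import *
f=snap('side','lift');s=ctrl.observe();print(s['wrist_force'],s['eef_pos'],s['finger_gap'])
tips(f,'side',['mallet','mallet_head'],n=2)
cv2.imwrite('pics/l2.png',cv2.resize(f['pixels'][150:400,200:420,::-1],None,fx=2,fy=2))
E
```

```text
[-0.47369353 -0.47628823 -4.94608942] [ 555.55701626 -363.95307703  253.45850685] 0.6298577297611676
side mallet 0.9 [ 592. -505.   -1.] [326. 396.]
side mallet 0.81 [ 555. -365.  207.] [307. 299.]
side mallet_head 0.97 [ 585. -508.   31.] [324. 393.]
side mallet_head 0.77 [ 556. -367.  256.] [308. 288.]
```

View pics/l2.png

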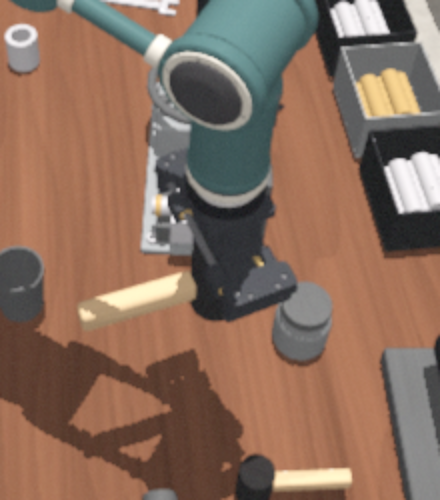

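Request:
drive_tool --deltas '[0.07,0.9,0.08,0,0,0,0.07,0.9,0,0,0,0,0.07,0.9,0,0,0,0,0.07,0.9,0,0,0,0,0.07,0.9,0,0,0,0,0.07,0.9,0,0,0,0,0.07,0.9,0,0,0,0,0.07,0.9,0,0,0,0,0.07,0.9,0,0,0,0,0.07,0.86,0,0,0,0,0,0,0,0,0,0,0,0,0,0,0,0]'

```text
t: 17.0
eef_pos: [571.3, -138.1, 250.8]
eef_rot: [-0.144, 0.99, 0.001, -0.002]
wrist_force: [0.5, 0.7, -3.5]
finger_gap: 0.626
```

Request:
drive_tool --deltas '[0,0,-0.3,0,0,0,0,0,-0.3,0,0,0,0,0,-0.3,0,0,0,0,0,0,0,0,0,0,0,0,0,0,0]'

```text
t: 17.42
eef_pos: [571.9, -140.0, 230.0]
eef_rot: [-0.142, 0.99, 0.0, -0.001]
wrist_force: [-1.7, -0.1, -0.3]
finger_gap: 0.628
```

```bash
python3 - <<'E'
from h import *
f=snap('side','pre');s=ctrl.observe();print(s['wrist_force'],s['eef_pos'],s['finger_gap'])
tips(f,'side',['mallet','mallet_head','punch_top'],n=2)
f=snap('top');tips(f,'top',['mallet','mallet_head','punch_top'],n=2)
E
```

```text
[-0.99107813 -0.40470921 -0.55509887] [ 571.87483892 -139.93496123  230.57914613] 0.6247627770933399
side mallet 0.97 [ 590. -505.   -1.] [325. 396.]
side mallet 0.86 [ 571. -142.  183.] [299. 227.]
side mallet_head 0.93 [ 586. -504.   34.] [325. 391.]
side mallet_head 0.88 [ 571. -144.  227.] [300. 216.]
side punch_top 0.47 [ 575. -145.  183.] [301. 227.]
top mallet 0.97 [ 594. -506.    3.] [441. 193.]
top mallet 0.59 [ 572. -141.  183.] [330. 192.]
top mallet_head 0.7 [ 575. -136.  224.] [330. 189.]
top punch_top 0.57 [ 482. -551.    2.] [457. 230.]
```

Request:
drive_tool --deltas '[0,0,-0.2,0,0,0,0,0,-0.16,0,0,0,0,0,0,0,0,0]'

```text
t: 18.07
eef_pos: [573.1, -139.6, 223.1]
eef_rot: [-0.143, 0.99, -0.001, 0.001]
wrist_force: [-2.1, 0.1, 5.6]
finger_gap: 0.625
```

Request:
drive_tool --deltas '[0,0,-0.1,0,0,0,0,0,0,0,0,0,0,0,0,0,0,0]'

```text
t: 18.32
eef_pos: [573.5, -139.5, 222.9]
eef_rot: [-0.143, 0.99, -0.001, 0.002]
wrist_force: [-5.9, 0.6, 15.3]
finger_gap: 0.624
```

Request:
drive_tool --deltas '[0,0,-0.08,0,0,0,0,0,0,0,0,0,0,0,0,0,0,0]'

```text
t: 18.57
eef_pos: [574.0, -139.4, 222.8]
eef_rot: [-0.143, 0.99, -0.001, 0.003]
wrist_force: [-7.1, 0.8, 22.1]
finger_gap: 0.626
```

```bash
python3 - <<'E'
from h import *
f=snap('side');s=ctrl.observe();print(s['wrist_force'],s['eef_pos'],s['finger_gap'])
tips(f,'side',['mallet','mallet_head','crank_tip'],n=2)
E
```

```text
[-6.89699628  2.77810407 21.72973164] [ 573.95764202 -139.41864391  222.78786051] 0.6262674802300875
side mallet 0.84 [ 593. -504.   -3.] [326. 396.]
side mallet 0.63 [ 570. -138.  172.] [299. 228.]
side mallet_head 0.86 [ 586. -507.   33.] [325. 392.]
side mallet_head 0.79 [ 573. -142.  220.] [301. 217.]
side crank_tip 0.6 [518. 356.  -4.] [263. 152.]
```

Request:
drive_tool --deltas '[0,0,0.5,0,0,0,0,0,0.6,0,0,0,-0.07,-0.9,0.6,0,0,0,-0.07,-0.9,0,0,0,0,-0.07,-0.9,0,0,0,0,-0.07,-0.9,0,0,0,0,-0.07,-0.9,0,0,0,0,-0.07,-0.9,0,0,0,0,-0.07,-0.9,0,0,0,0,-0.07,-0.9,0,0,0,0,-0.07,-0.9,0,0,0,0,-0.07,-0.86,0,0,0,0]'

```text
t: 19.77
eef_pos: [554.6, -364.0, 258.0]
eef_rot: [-0.143, 0.99, 0.001, -0.0]
wrist_force: [0.9, 0.5, -3.1]
finger_gap: 0.626
```

Request:
drive_tool --deltas '[0,0,0,0,0,0,0,0,-0.7,0,0,0,0,0,-0.9,0,0,0,0,0,-0.9,0,0,0,0,0,-0.9,0,0,0,0,0,-0.9,0,0,0,0,0,-0.9,0,0,0,0,0,-0.9,0,0,0,0,0,-0.6,0,0,0,0,0,-0.5,0,0,0,0,0,0,0,0,0,0,0,0,0,0,0]'

```text
t: 20.77
eef_pos: [554.4, -362.5, 78.5]
eef_rot: [-0.143, 0.99, 0.001, -0.001]
wrist_force: [0.7, -0.4, -3.5]
finger_gap: 0.623
```

Now I'll lower it gently to contact.

Request:
drive_tool --deltas '[0,0,-0.45,0,0,0,0,0,-0.35,0,0,0,0,0,-0.2,0,0,0,0,0,-0.1,0,0,0,0,0,0,0,0,0,0,0,0,0,0,0]'

```text
t: 21.27
eef_pos: [554.8, -363.4, 52.2]
eef_rot: [-0.143, 0.99, 0.0, -0.0]
wrist_force: [0.5, -0.7, -3.5]
finger_gap: 0.627
```

Request:
drive_tool --deltas '[0,0,-0.1,0,0,0,0,0,0,0,0,0]'

```text
t: 21.43
eef_pos: [555.0, -363.5, 49.8]
eef_rot: [-0.143, 0.99, -0.0, 0.0]
wrist_force: [-0.7, 0.5, -3.5]
finger_gap: 0.624
```

Request:
drive_tool --deltas '[0,0,-0.08,0,0,0,0,0,0,0,0,0,0,0,0,0,0,0]'

```text
t: 21.68
eef_pos: [555.2, -363.7, 48.2]
eef_rot: [-0.143, 0.99, -0.0, 0.0]
wrist_force: [-1.1, 0.3, -2.3]
finger_gap: 0.627
```

Request:
drive_tool --deltas '[0,0,-0.05,0,0,0,0,0,0,0,0,0,0,0,0,0,0,0]'

```text
t: 21.93
eef_pos: [555.2, -363.7, 48.1]
eef_rot: [-0.143, 0.99, -0.0, 0.0]
wrist_force: [-2.2, 1.0, 5.0]
finger_gap: 0.623
```

Request:
drive_tool --deltas '[0,0,0,0,0,0,0,0,0,0,0,0,0,0,0,0,0,0,0,0,0,0,0,0,0,0,0,0,0,0]' --fingers 1

```text
t: 22.35
eef_pos: [554.9, -363.4, 46.3]
eef_rot: [-0.143, 0.99, 0.0, 0.0]
wrist_force: [-0.1, -0.2, 0.5]
finger_gap: 0.976
```

Request:
drive_tool --deltas '[0,0,0.3,0,0,0,0,0,0.8,0,0,0,0,0,0.9,0,0,0,0,0,0.9,0,0,0,0,0,0.9,0,0,0,0,0,0.9,0,0,0,0,0,0.9,0,0,0,0,0,0.9,0,0,0,0,0,0.5,0,0,0,0,0,0,0,0,0]'

```text
t: 23.18
eef_pos: [556.7, -364.7, 226.2]
eef_rot: [-0.143, 0.99, -0.003, 0.003]
wrist_force: [0.6, 0.0, 0.2]
finger_gap: 1.001
```

```bash
python3 - <<'E'
from h import *
f=snap('side','end');tips(f,'side',['mallet','crank_tip','crank_hinge','punch_top','coupling'],n=2)
f=snap('top','endt');tips(f,'top',['mallet','crank_tip','punch_top','spray_can','mug','paste_jar','sleeve','pipe_tee','carton','spanner'],n=1)
a=cv2.imread('pics/end.png')[100:400,180:420]
cv2.imwrite('pics/e2.png',cv2.resize(a,None,fx=2,fy=2,interpolation=2))
E
```

```text
side mallet 0.97 [ 551. -366.    0.] [300. 342.]
side mallet 0.8 [ 590. -506.   -2.] [325. 397.]
side crank_tip 0.6 [619. 118. 242.] [304. 141.]
side crank_hinge 0.55 [611. 111. 133.] [300. 170.]
top mallet 0.6 [ 554. -361.   -1.] [394. 206.]
top crank_tip 0.62 [615. 112. 244.] [234. 172.]
top punch_top 0.42 [ 569. -138.  188.] [329. 193.]
top spray_can 0.56 [712. 296.  -4.] [184. 155.]
top mug 0.83 [ 329. -226.    1.] [352. 279.]
top sleeve 0.58 [340. 233.  -4.] [201. 274.]
top pipe_tee 0.57 [ 482. -548.    1.] [455. 230.]
top carton 0.64 [592. 544.  -2.] [104. 192.]
top spanner 0.81 [517. 352.   1.] [164. 217.]
```

View pics/e2.png

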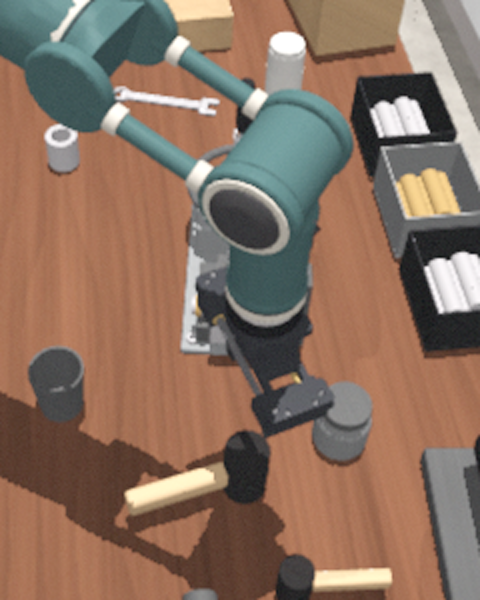

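The mallet is standing back in its place, the crank tip is still upright at about (617,115,243), and the gripper is clear of everything.

```bash
python3 -c "
from h import *
print(ctrl.sign_off(), ctrl.observe()['t'])"
```

```text
the job is handed in; nothing more can be done
the job is handed in; nothing more can be done
```

The job is done and handed in, finishing at about 24 s of the 72 s allowed. The sign-off gives no verdict, so these are my own readings.

- **Crank:** I swung it up until it met its outer stop. After the last move the cameras still put its tip upright, about 243 mm above the bench.
- **Wheel:** I turned it clockwise about 1 1/4 turns. At the end the force rose to 21 N with almost no further movement, and the coupling had shifted against the fixed jaw.
- **Punch:** I held the large mallet by its head and pressed the punch down with the head's lower face. It stopped moving while the force climbed from 6 N to 22 N, with the head's lower face about 175 mm above the bench, which is the punch's full depth. It was a steady push rather than a sharp blow. The punch then sprang back to 188 mm.
- **Mallet:** It is standing upright where it started, clear of the clamp, and the gripper is well above it.
- **Other things on the bench:** Those I measured again were within a few millimetres of where they began. The last check did not report the paste jar, but in the final picture it stands in its place.

The arm hid the vise in the last side picture, so the clamped coupling was last seen before the punch was pressed.

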